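# Set the handle-drilling jig to the long bar pull

### The job

Set the drilling jig on the counter to the length of the longer bar pull: first draw the sliding stop back nearly to the end of its travel, lay the pull feet down in the jig's channel, then bring the stop up by its tab, in the closing direction only, until the pull bears gently but firmly between stop and heel. The tab has play in the stop, so the last movement must be a closing one, with that play taken up (if you go too far, draw well back and come up again). Leave the pull in the jig with the stop touching it, let go without pulling the tab back, do not squeeze hard, and leave the other things on the counter where they are.

Things in the scene. Friction and masses are not known exactly. Their poses are not given: they have to be found in the camera images.
- jig: Fixed aluminium drilling jig: plate 84 x 300 mm, 12 mm thick. Origin: centre of its underside. +y: along the slide from heel to sliding stop, the opening direction; -y closes. Two steel rails on the plate (20 mm apart inside, 6 mm high) form a channel on the y axis, y = -100 to 80 mm. Heel block at -y: 66 mm wide, top 46 mm above the counter, face at y = -102 mm.
- heel (a point): Point on the channel floor (12 mm above the counter), centre line, y = -100 mm of the jig; axes as the jig's. The heel carries a round steel pad, 26 mm across, screwed out towards the stop by an unknown 0 to 18 mm beyond this point: not measured, different each time, and it does not yield.
- stop (a joint): Sliding steel stop, 60 mm wide: upright face plate 8 mm thick, 45 mm above the counter, and a flat block reaching 58 mm back, top 30 mm above the counter. Travel in m in the opening direction, 0 to 0.080; its face is 0.110 m + this value from heel. It stays where left; sliding friction about 5 N.
- stop_face (a point): Centre of the stop's face that meets the pull, at the level of the channel floor. Axes as the jig's.
- tab (a joint): Play of the tab in the stop: m in the closing direction relative to the stop, 0 to 0.008. At 0 it bears on the opening side (the stop follows a tab drawn back); at 0.008 on the closing side (the stop follows a tab pushed towards the heel). In between the tab moves alone, friction about 0.6 N.
- tab_grip (a point): Grip point of the tab, an upright black plastic plate on the stop's block: 12 mm wide across the slide, 22 mm long along it, top 75 mm above the counter. The point is on its middle, 62 mm above the counter, over the channel's line; at play 0 it is 37 mm behind the stop's face.
- long_pull: The longer of two loose dark steel bar pulls, about 0.12 kg: square bar 140 mm long, 12 x 12 mm, on two 12 mm square legs flush with its ends; 36 mm high (bar 24 to 36 mm up), standing on its legs. Origin: centre of its underside, y along the bar, z up. Either end may face the heel. 3 to 8 N between stop and pull is right; over 12 N marks it.
- short_pull: The shorter bar pull, same shape, 108 mm long: to be left alone. Origin: centre of its underside, y along the bar.
- round_knob: Small round cabinet knob, 32 mm across, 28 mm high; bystander. Origin: centre of its foot.
- screwdriver: Screwdriver lying beyond the jig; bystander. Origin under its middle.
- tape: Tape measure, 65 x 32 x 60 mm, beyond the jig; bystander. Origin: centre of its underside.
- jar: Jar 72 mm across, 100 mm high, at the right; bystander. Origin: centre of its underside.
- screw_dish: Small white dish, 90 mm across, 30 mm high, at the left; bystander. Origin: centre of its underside.

How it is judged (in metres and radians):
On the way, in this order (a step that is already met when the one before it is completed fails the run):
1. the stop is drawn back, at least 66 mm open on its travel (value of joint stop above 0.066 m), for 0.1 s.
2. the long pull lies feet down in the channel between heel and stop (x of long_pull in the frame of heel between -0.006 and 0.006 m and z of long_pull in the frame of heel between -0.003 and 0.003 m and angle between the y axis of long_pull and the y axis of heel, either way round below 0.08 rad and angle between long_pull's own z axis and vertical below 0.05 rad and y of long_pull in the frame of heel between 0.06 and 0.125 m and contact force between long_pull and the fingers below 0.05 N), for 0.2 s.
3. the stop is brought up until it bears on the pull with at least 2 N, play taken up in the closing direction (contact force between stop and long_pull above 2 N and value of joint tab above 0.0065 m), for 0.2 s.
At the end, for the whole second after the job is handed in: The long pull lies at rest, feet down in the channel (6 mm sideways, 3 mm in height, 0.08 rad), both ends within about 1.8 mm of touching: one the heel's pad (0 to 18 mm out), one the stop's face; the tab is within 1.5 mm of the closing end of its play (x of long_pull in the frame of heel between -0.006 and 0.006 m and z of long_pull in the frame of heel between -0.003 and 0.003 m and angle between the y axis of long_pull and the y axis of heel, either way round below 0.08 rad and angle between long_pull's own z axis and vertical below 0.05 rad and distance between stop_face and long_pull between 0.067 and 0.0718 m and y of stop_face in the frame of heel between 0.138 and 0.1598 m and y of long_pull in the frame of heel below 0.0898 m and value of joint tab above 0.0065 m and linear speed of long_pull below 0.01 m/s and angular speed of long_pull below 0.1 rad/s).
It fails at once if the stop squeezes the pull with more than 12 N (contact force between stop and long_pull above 12 N).
It fails at once if a bystander is moved more than 25 mm (distance of any of short_pull, round_knob, screwdriver, tape, jar, screw_dish from where it was at the start of the episode above 0.025 m).
It also fails if it takes over 72 s, if anything falls off the work surface, if the arm or the gripper's body presses on something with over 40 N, if the wrist force passes 120 N, or if a joint passes its speed limit or range.

### The arm

A 6-joint arm with a two-finger parallel gripper is mounted at the origin on the work surface. World frame = base frame: x ahead of the robot, y to its left, z up, the work surface at z = 0. Lengths are in mm, angles in degrees, forces in N, time in s.
With the tool pointing down it reaches from about 300 to 850 mm from the base axis. Payload 4.2 kg.
Tool frame: the origin (TCP) lies midway between the tips of the shut fingers; the grasp point (between the pads) lies 19 mm behind it (env.grip_depth is the distance from the TCP to the grasp point, in mm); z points along the fingers, y is the line along which they close (so a half turn about z gives the same grasp; the last joint's range is limited). The gripper opens to 91 mm and grips with 3 to 60 N. Pads are 32 mm wide; open, the fingers measure 118 mm over their backs; the gripper's body (76 mm by 178 mm) begins 60 mm behind the grasp point.
Start: joints at [-67.838, 18.312, 89.639, -0, 72.044, -1.146], TCP at [227.516, -528.09, 213.976] pointing down, gripper open.
Joint ranges: [-177.97, 177.97], [-48.28, 115.42], [12.27, 149.76], [-77.06, 257.06], [2.81, 150.46], [-146.56, 146.56]. Speed limits (degrees/s): [147.25, 147.25, 180, 180, 180, 180].

### API

Orientations are given as [roll, pitch, yaw] about the fixed x, y, z axes, in that order (R = Rz(yaw) Ry(pitch) Rx(roll)).
In Python, from workcell import env, eyes gives the robot as it stands.
- The arm moves only by the tool send_rows, never from a script. Its argument "motion" is a list of rows, each a list of 7 numbers: the shift along the world's x, y, z normalised to -1 to 1, where 1 is 0.5 m, then the turn, a rotation vector about the world's x, y, z normalised to -1 to 1, where 1 is 60 degrees, then the opening, from -1 (shut) to 1 (fully open). A call has 1 to 20 rows; each row is the pose to reach, as a shift and turn from the pose commanded when the call began; what a row does not reach only later rows make up. A row lasts 1/8 s, in which the tool goes at most 62.5 mm and 10.7 degrees, less where a joint would pass 70% of its speed; a pose out of reach is approached as far as the arm can. A call with a number of a shift or a turn outside -1 to 1 is refused whole. A call with a gripper value outside its range is refused whole. The fingers move at their own pace and stop on an object; "squeeze" is the grip in N (left out, the last holds). Time passes only in rows, so rows that repeat a pose let the fingers close. It gives the time, the measured TCP pose, the force, the opening and the grip force at its end, in the units of the state.
- env.state(): the state, without advancing time (a new reading comes with each control period).
- eyes.grab_frame(name): name is "scene" or "top"; returns a dict with "pixels" (420x560x3 uint8, red, green, blue), "depth" (420x560 float32, mm along the optical axis (not along the pixel's ray), 0 where there is no reading), "fx", "fy", "cx", "cy" (pixels), "R" (3x3) and "t" (3): a world point X has camera coordinates R X + t. Camera axes: x right, y down, z forward; pixel columns grow to the right and rows downward; lengths in mm; the calibration is good to about 2 mm. A picture is of the moment at which its call begins.
- env.job_done(): hands the job in; it is judged then, once.
The state is a dict: "time_s": time; "qpos": joint angles; "qvel": joint speeds; "effort": joint torques, N m; "ee_pos": TCP position; "ee_rot": TCP orientation; "force": force on the tool from outside, world axes, zero at the start; "torque": the same for the moment, N m; "gripper_width": finger opening in mm; "gripper_force": force on a finger pad.
Only numpy, scipy, OpenCV 4.12 (cv2) and the standard library are available. Lean on these libraries where they do the work, as an engineer would, in place of code of your own. Each camera call takes 0.05 s, during which the arm holds its last target. There are 200 camera calls.

## Working session

There is one attempt and no reset: what is moved stays moved. The work goes in short steps, Python scripts to look and compute and a tool call to move; the robot and the scene stay as the last step left them, time stands still between calls to the robot, and variables do not carry over. Pictures are saved under pics/ and viewed, at most 10 in all, crops included, and the job is handed in when it is done.

Besides the shell and the picture viewer there is one more tool, called after "Request:" as name([rows], argument=value, ...), one row to a line, values as JSON. send_rows: Moves the arm, as the interface text tells. Its arguments: {"type":"object","properties":{"motion":{"type":"array"},"squeeze":{"type":"number"}},"required":["motion"]}

```bash
mkdir -p pics
cat > h.py <<'E'
import numpy as np, cv2
from workcell import env, eyes
def grab(n):
    f=eyes.grab_frame(n); np.savez('pics/%s.npz'%n,**f); return f
def ray(f,u,v,z):
    R=np.array(f['R']);t=np.array(f['t']);c=-R.T@t
    d=R.T@np.array([(u-f['cx'])/f['fx'],(v-f['cy'])/f['fy'],1.0])
    return c+d*(z-c[2])/d[2]
def cloud(f):
    d=f['depth'];v,u=np.indices(d.shape)
    p=np.stack([(u-f['cx'])/f['fx']*d,(v-f['cy'])/f['fy']*d,d],-1)
    P=(p-np.array(f['t']))@np.array(f['R']); P[d==0]=np.nan; return P
E
python3 - <<'E'
from h import *
for n in ['top','scene']:
    f=grab(n); cv2.imwrite('pics/%s0.png'%n,f['pixels'][...,::-1]); print(n,f['fx'],-np.array(f['R']).T@f['t'],np.round(f['R'],3).tolist())
print(env.state())
E
```

```text
top 387.78999960529956 [ 540.27857177   12.27348018 1169.78244948] [[0.014, -1.0, 0.004], [-0.999, -0.014, -0.044], [0.044, -0.004, -0.999]]
scene 492.72631712260915 [1252.08027934 -204.06012592  933.88188144] [[0.306, 0.952, -0.001], [0.751, -0.241, -0.615], [-0.585, 0.187, -0.789]]
{'time_s': 0.1, 'qpos': array([-6.78385708e+01,  1.83463032e+01,  8.96992698e+01, -2.30981529e-03,
        7.20431458e+01, -1.14642437e+00]), 'qvel': array([-0.03546373, -0.01287446, -0.17809064, -0.10285045, -0.01331846,
        0.01176388]), 'effort': array([ 5.97638591e-04, -4.13333416e+01, -2.32509416e+01,  7.28709321e-02,
        4.21820325e-02, -7.03099113e-05]), 'ee_pos': array([ 227.32602337, -527.6668474 ,  213.2221307 ]), 'ee_rot': array([-1.79911255e+02,  4.20710716e-04,  2.33085677e+01]), 'force': array([-0.44396749, -0.23366339, -0.3100276 ]), 'torque': array([ 0.04340141,  0.00934876, -0.00681142]), 'gripper_force': 0.0, 'gripper_width': 91.30362622366408}
```

View pics/top0.png

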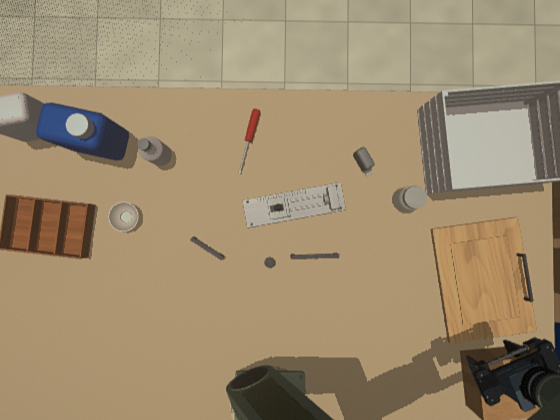

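View pics/scene0.png

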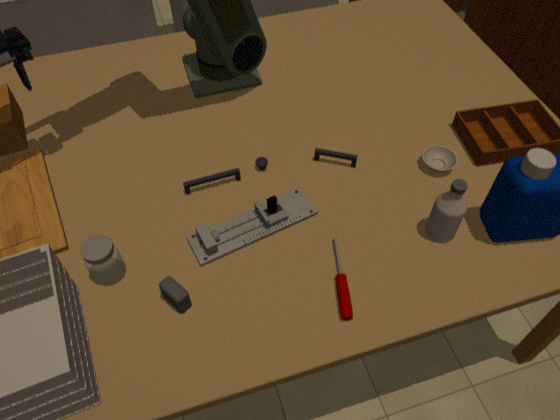

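The top view shows the jig at (294,205) with the heel on the right (world −y) and the stop and black tab at (277,208). The long pull is at (315,256), the short pull at (207,248) and the knob at (270,262). The scene view agrees.

```bash
cat > m.py <<'E'
from h import *
def dump(f,pre=''):
    img=f['pixels'];hsv=cv2.cvtColor(img,cv2.COLOR_RGB2HSV)
    P=cloud(f)
    def box(m,z,name):
        n,l,s,c=cv2.connectedComponentsWithStats(m.astype(np.uint8))
        for i in range(1,n):
            if s[i,4]<12: continue
            v,u=np.nonzero(l==i)
            W=np.array([ray(f,a,b,z)[:2] for a,b in zip(u,v)],np.float32)
            (c0,sz,an)=cv2.minAreaRect(W); e=cv2.boxPoints((c0,sz,an)); 
            a=e[1]-e[0] if np.linalg.norm(e[1]-e[0])>np.linalg.norm(e[2]-e[1]) else e[2]-e[1]
            print(name,s[i].tolist(),'ctr',np.round(c0,1),'mean',np.round(W.mean(0),1),'size',np.round(sz,1),'axis from +y deg',round((np.degrees(np.arctan2(-a[0],a[1]))+90)%180-90,2),'z med',np.round(np.nanmedian(P[v,u,2]),1))
    roi=np.zeros(img.shape[:2],bool); roi[175:275,185:350]=1
    dark=(hsv[...,2]<90)&roi
    box(dark&(P[...,2]>15),36,'dark')
    box((hsv[...,1]<60)&(hsv[...,2]>110)&roi,12,'plate')
    m=roi&(P[...,2]>21)&(np.indices(roi.shape)[0]<232)
    box(m,40,'high')
if __name__=='__main__':
    f=grab('top'); dump(f)
    c=f['pixels'][175:275,185:350,::-1]; cv2.imwrite('pics/c1.png',cv2.resize(c,None,fx=4.8,fy=4.8,interpolation=cv2.INTER_CUBIC))
E
python3 m.py
```

```text
dark [271, 204, 12, 7, 70] ctr [584.4 -12.6] mean [583.3 -13.3] size [17.6 32.2] axis from +y deg 0.81 z med 37.1
dark [191, 237, 33, 22, 99] ctr [463.8 188. ] mean [465.8 191.5] size [105.4  12.1] axis from +y deg -31.22 z med 36.2
dark [291, 253, 48, 5, 137] ctr [ 444.9 -125.1] mean [ 444.3 -125. ] size [ 11.3 137. ] axis from +y deg 2.1 z med 35.8
dark [265, 258, 10, 9, 68] ctr [424.    5.6] mean [423.2   5.7] size [23.1 26.2] axis from +y deg 0.77 z med 27.0
plate [243, 182, 103, 46, 2675] ctr [593.4 -64.4] mean [593.2 -63.6] size [ 84.8 298.9] axis from +y deg 11.09 z med 13.1
high [323, 185, 17, 24, 266] ctr [ 615.3 -167.7] mean [ 616.  -172.4] size [65.9 45. ] axis from +y deg -79.33 z med 45.2
high [267, 195, 23, 24, 411] ctr [585.7 -17.3] mean [585.4 -17.4] size [60.  58.2] axis from +y deg -78.9 z med 31.2
```

View pics/c1.png

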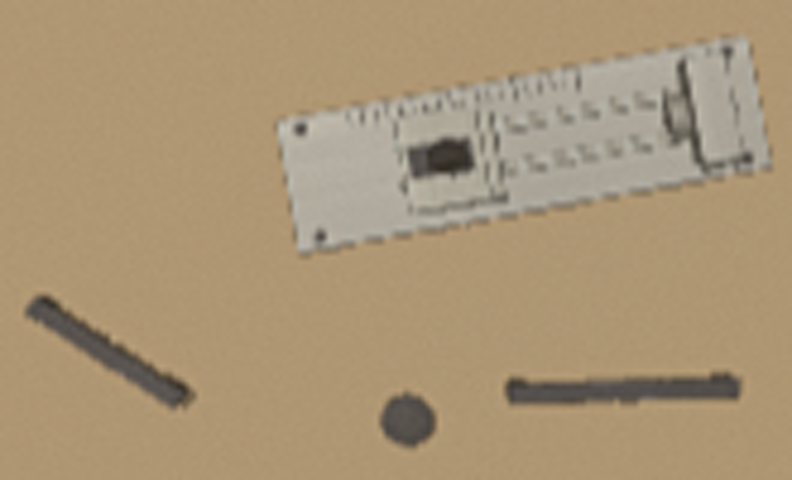

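The crop shows the pad sticking out of the heel at about (677,115), the tab at (440,157), and the long pull from (507,390) to (740,386). The measured sizes match those given. Next I need the tab and stop in the jig frame.

```bash
cat > j.py <<'E'
from h import *
YAW=np.radians(11.0);C=np.array([593.3,-64.3]);J=np.array([-np.sin(YAW),np.cos(YAW)]);I=np.array([J[1],-J[0]])
def jf(P): d=P[...,:2]-C; return np.stack([d@I,d@J,P[...,2]],-1)
def W(x,y): return C+x*I+y*J
def rep(f,name):
    q=jf(cloud(f)).reshape(-1,3); q=q[(abs(q[:,0])<40)&(abs(q[:,1])<150)]
    def s(m,n):
        a=q[m]
        if len(a)>3: print(name,n,len(a),'p2',np.round(np.percentile(a,3,0),1),'med',np.round(np.median(a,0),1),'p98',np.round(np.percentile(a,97,0),1))
    mid=(q[:,1]>-80)
    s(mid&(q[:,2]>58)&(q[:,2]<90)&(abs(q[:,0])<25),'tab')
    s(mid&(q[:,2]>40)&(q[:,2]<50)&(abs(q[:,0])>12),'faceplate')
    s(mid&(q[:,2]>26)&(q[:,2]<34)&(abs(q[:,0])>12),'block')
    s(~mid&(q[:,2]>42),'heel')
    s((q[:,1]<-70)&(q[:,1]>-101)&(q[:,2]>20)&(q[:,2]<42)&(abs(q[:,0])<14),'pad')
if __name__=='__main__':
    for n in ['top','scene']:
        rep(dict(np.load('pics/%s.npz'%n)),n)
E
python3 j.py
```

```text
top tab 34 p2 [-4.6 40.1 65.5] med [ 1.4 49.7 74.6] p98 [ 6.5 60.  78.2]
top faceplate 35 p2 [-25.6  18.9  40.2] med [13.5 22.6 44.1] p98 [30.9 26.3 49.2]
top block 198 p2 [-27.4  27.9  26.6] med [13.  51.3 30.2] p98 [30.4 74.8 33.4]
top heel 193 p2 [ -28.9 -126.6   42.5] med [   1.2 -114.    46.1] p98 [  32.5 -102.5   49.6]
top pad 43 p2 [ -11.4 -100.    20.3] med [ -1.1 -93.3  35.9] p98 [ 12.8 -75.6  41.2]
scene tab 82 p2 [-2.5 37.1 58.6] med [ 6.1 46.6 71.2] p98 [ 9.6 57.5 76.1]
scene faceplate 47 p2 [-24.6  17.5  40.6] med [15.4 20.7 42.6] p98 [32.4 25.  44.5]
scene block 212 p2 [-25.1  17.8  26.3] med [19.8 44.9 28.7] p98 [32.6 73.2 32.3]
scene heel 272 p2 [ -28.1 -128.    42.3] med [   4.  -116.4   44.7] p98 [  34.5 -104.9   47.4]
scene pad 46 p2 [  -6.2 -100.4   23.3] med [  7.5 -95.8  37. ] p98 [ 13.7 -90.2  40.7]
```

Request:
send_rows([
  [0.545,0.756,-0.07,0,0,0.95,1],
  [0.545,0.756,-0.07,0,0,0.95,1],
  [0.545,0.756,-0.07,0,0,0.95,1],
  [0.545,0.756,-0.07,0,0,0.95,1],
  [0.545,0.756,-0.07,0,0,0.95,1],
  [0.545,0.756,-0.07,0,0,0.95,1],
  [0.545,0.756,-0.07,0,0,0.95,1],
  [0.545,0.756,-0.07,0,0,0.95,1],
  [0.545,0.756,-0.07,0,0,0.95,1],
  [0.545,0.756,-0.07,0,0,0.95,1],
])

```text
time_s: 1.4
ee_pos: [499.5, -150.5, 178.8]
ee_rot: [-180.0, 0.0, 80.3]
force: [-0.3, -0.6, -0.7]
gripper_width: 91.5
gripper_force: 0.0
```

Request:
send_rows([
  [0.17,0.268,-0.08,0,0,0.345,0.2],
  [0.17,0.268,-0.08,0,0,0.345,0.2],
  [0.17,0.268,-0.08,0,0,0.345,0.2],
  [0.17,0.268,-0.08,0,0,0.345,0.2],
  [0.17,0.268,-0.15,0,0,0.345,0.2],
  [0.17,0.268,-0.22,0,0,0.345,0.2],
  [0.17,0.268,-0.264,0,0,0.345,0.2],
  [0.17,0.268,-0.264,0,0,0.345,0.2],
  [0.17,0.268,-0.264,0,0,0.345,-1],
  [0.17,0.268,-0.264,0,0,0.345,-1],
  [0.17,0.268,-0.264,0,0,0.345,-1],
  [0.17,0.268,-0.264,0,0,0.345,-1],
  [0.17,0.268,-0.264,0,0,0.345,-1],
  [0.17,0.268,-0.264,0,0,0.345,-1],
], squeeze=20)

```text
time_s: 3.15
ee_pos: [584.8, -16.1, 47.3]
ee_rot: [-180.0, 0.0, 101.0]
force: [-1.9, -0.2, 3.0]
gripper_width: 11.9
gripper_force: 20.0
```

Request:
send_rows([
  [-0.004,0.02,0,0,0,0,-1],
  [-0.008,0.04,0,0,0,0,-1],
  [-0.012,0.06,0,0,0,0,-1],
  [-0.016,0.08,0,0,0,0,-1],
  [-0.0195,0.1,0,0,0,0,-1],
  [-0.0235,0.12,0,0,0,0,-1],
  [-0.0275,0.1413,0,0,0,0,-1],
  [-0.0275,0.1413,0,0,0,0,-1],
  [-0.0275,0.1413,0,0,0,0,-1],
])

```text
time_s: 4.28
ee_pos: [570.8, 55.2, 47.2]
ee_rot: [-180.0, -0.1, 101.0]
force: [-1.8, -0.3, 5.5]
gripper_width: 11.7
gripper_force: 20.0
```

Run:
```python
from h import *; from j import rep,jf
print(jf(env.state()['ee_pos']))
for n in ['top','scene']: rep(grab(n),n)
```

```text
[  0.7084218  121.57623316  47.18720421]
top heel 197 p2 [ -29.4 -126.4   42.4] med [   2.2 -113.9   45.8] p98 [  32.2 -102.4   49.9]
top pad 40 p2 [ -10.1 -100.3   22.4] med [  0.5 -93.8  37.3] p98 [ 13.4 -82.5  41.2]
scene tab 82 p2 [-10.3 102.1  58.7] med [ 14.8 105.3  70.7] p98 [ 20.2 116.3  86.9]
scene faceplate 46 p2 [-24.1  83.4  40.3] med [16.  87.3 43.5] p98 [ 30.4 109.7  49. ]
scene block 163 p2 [-24.4  84.1  26.3] med [ 21.9 109.2  28.6] p98 [ 32.3 137.3  31.9]
scene heel 266 p2 [ -27.5 -128.    42.3] med [   4.3 -116.8   44.5] p98 [  34.3 -104.6   47.5]
scene pad 47 p2 [  -5.9 -100.7   28. ] med [  6.5 -95.3  37.1] p98 [ 13.2 -90.2  41.4]
```

Request:
send_rows([
  [0,0,0,0,0,0,0.2],
  [0,0,0,0,0,0,0.2],
  [0,0,0,0,0,0,0.2],
  [0,0,0.1,0,0,0,0.2],
  [-0.03,-0.04,0.16,0,0,0,0.2],
  [-0.12,-0.17,0.16,0,0,-0.148,0.2],
  [-0.2,-0.28,0.16,0,0,-0.148,0.2],
  [-0.253,-0.359,0.1,0,0,-0.148,0.2],
  [-0.253,-0.359,0.05,0,0,-0.148,0.2],
  [-0.253,-0.359,-0.02,0,0,-0.148,0.2],
  [-0.253,-0.359,-0.066,0,0,-0.148,0.2],
  [-0.253,-0.359,-0.066,0,0,-0.148,0.2],
  [-0.253,-0.359,-0.066,0,0,-0.148,-1],
  [-0.253,-0.359,-0.066,0,0,-0.148,-1],
  [-0.253,-0.359,-0.066,0,0,-0.148,-1],
  [-0.253,-0.359,-0.066,0,0,-0.148,-1],
  [-0.253,-0.359,-0.066,0,0,-0.148,-1],
  [-0.253,-0.359,-0.066,0,0,-0.148,-1],
], squeeze=25)

```text
time_s: 6.62
ee_pos: [444.9, -124.9, 14.2]
ee_rot: [180.0, 0.0, 92.1]
force: [-0.5, 0.4, 2.5]
gripper_width: 11.9
gripper_force: 25.0
```

Run:
```python
from h import *; from j import rep,jf
for n in ['scene','top']:
    f=grab(n); rep(f,n); cv2.imwrite('pics/%s2.png'%n,cv2.resize(f['pixels'][120:270,140:340,::-1],None,fx=3.5,fy=3.5))
```

```text
scene tab 78 p2 [ -3.2 109.7  60.2] med [  5.6 119.3  71.7] p98 [  9.5 130.1  75.5]
scene faceplate 43 p2 [-25.9  83.4  40.3] med [15.9 86.9 43.1] p98 [32.5 91.1 45.1]
scene block 200 p2 [-25.9  84.   26.4] med [ 19.4 112.3  28.7] p98 [ 32.1 138.2  32.9]
scene heel 270 p2 [ -27.6 -127.9   42.3] med [   4.6 -116.4   44.7] p98 [  34.1 -104.8   47.6]
scene pad 47 p2 [  -5.5 -100.8   29. ] med [  7.4 -95.4  37.4] p98 [ 13.6 -90.1  41.3]
top tab 33 p2 [ -4.7 112.1  71.8] med [  0.9 122.6  76.2] p98 [  6.4 132.1  79.2]
top faceplate 33 p2 [-25.8  85.3  40.5] med [13.5 89.1 43.8] p98 [30.8 92.5 47.5]
top block 195 p2 [-27.5  94.1  26.5] med [ 13.8 118.3  30. ] p98 [ 30.1 141.5  33.5]
top heel 194 p2 [ -28.6 -126.3   42.7] med [   2.3 -114.1   46.1] p98 [  32.6 -102.2   49.7]
top pad 40 p2 [ -10.5 -100.1   22.2] med [ -0.8 -93.2  36.6] p98 [ 12.9 -88.5  41.3]
```

View pics/scene2.png

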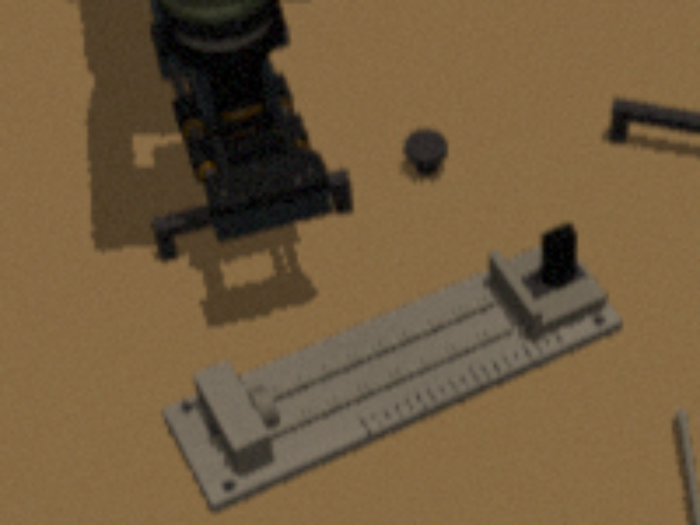

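The pull is gripped at its middle. The stop is about 74 mm open and the pad is about 10 mm out.

Request:
send_rows([
  [0,0,0.05,0,0,0,-1],
  [0,0,0.1,0,0,0,-1],
  [0.03,0.01,0.15,0,0,0.05,-1],
  [0.1,0.033,0.15,0,0,0.1,-1],
  [0.2,0.065,0.15,0,0,0.148,-1],
  [0.304,0.098,0.15,0,0,0.148,-1],
  [0.304,0.098,0.15,0,0,0.148,-1],
  [0.304,0.098,0.1,0,0,0.148,-1],
  [0.304,0.098,0.052,0,0,0.148,-1],
  [0.304,0.098,0.052,0,0,0.148,-1],
  [0.304,0.098,0.052,0,0,0.148,-1],
])

```text
time_s: 8.1
ee_pos: [596.7, -76.2, 40.6]
ee_rot: [180.0, 0.0, 101.0]
force: [0.7, 0.6, -0.1]
gripper_width: 11.9
gripper_force: 25.0
```

Run:
```python
from h import *; from j import rep,jf
print(jf(env.state()['ee_pos']))
f=grab('scene'); cv2.imwrite('pics/scene3.png',cv2.resize(f['pixels'][140:270,170:330,::-1],None,fx=4.6,fy=4.6))
```

```text
[  1.08918009 -12.3334454   40.57283954]
```

View pics/scene3.png

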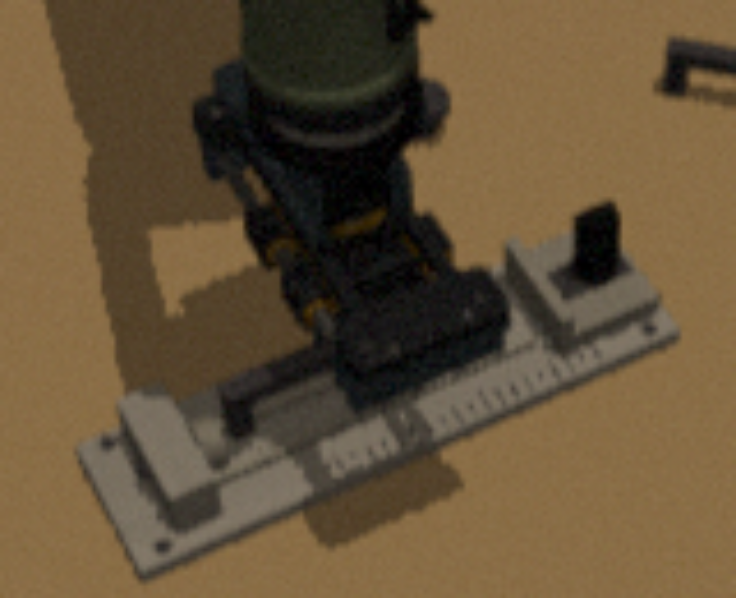

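The pull hovers over the channel, with its heel-side leg at (238,410) just clear of the pad at (212,445). I'll lower it.

Request:
send_rows([
  [0,0,-0.01,0,0,0,-1],
  [0,0,-0.02,0,0,0,-1],
  [0,0,-0.025,0,0,0,-1],
  [0,0,-0.028,0,0,0,-1],
  [0,0,-0.028,0,0,0,-1],
  [0,0,-0.028,0,0,0,-1],
])

```text
time_s: 8.9
ee_pos: [596.6, -75.9, 26.2]
ee_rot: [-180.0, -0.0, 101.0]
force: [-0.7, -0.3, 1.6]
gripper_width: 11.9
gripper_force: 25.0
```

Request:
send_rows([
  [0,0,0,0,0,0,0],
  [0,0,0,0,0,0,0],
  [0,0,0,0,0,0,0],
  [0,0,0,0,0,0,0],
  [0,0,0.05,0,0,0,0],
  [0,0,0.1,0,0,0,0],
  [0,0,0.2,0,0,0,0],
  [-0.025,0.13,0.25,0,0,0,0.2],
  [-0.052,0.262,0.25,0,0,0,0.2],
  [-0.052,0.262,0.25,0,0,0,0.2],
  [-0.052,0.262,0.25,0,0,0,0.2],
])

```text
time_s: 10.28
ee_pos: [570.7, 55.4, 150.9]
ee_rot: [180.0, 0.0, 101.1]
force: [0.2, -0.9, -0.1]
gripper_width: 54.8
gripper_force: 0.0
```

Run:
```python
from h import *; from j import rep,jf
f=grab('scene'); rep(f,'scene'); cv2.imwrite('pics/scene4.png',cv2.resize(f['pixels'][140:270,170:330,::-1],None,fx=4.6,fy=4.6))
f=grab('top'); q=jf(cloud(f)); hsv=cv2.cvtColor(f['pixels'],cv2.COLOR_RGB2HSV)
m=(hsv[...,2]<100)&(abs(q[...,0])<25)&(q[...,1]>-90)&(q[...,1]<75)&(q[...,2]>35)&(q[...,2]<60)
print(m.sum(),np.round(np.percentile(q[m],[3,50,97],axis=0),1), np.polyfit(q[m][:,1],q[m][:,0],1))
```

```text
scene tab 79 p2 [ -3.2 109.7  59. ] med [  5.7 118.6  71.4] p98 [  9.4 130.1  75.7]
scene faceplate 40 p2 [-24.   83.6  40.2] med [17.6 87.5 43.2] p98 [30.1 91.1 46.4]
scene block 200 p2 [-26.4  83.8  26.2] med [ 19.5 112.3  28.5] p98 [ 32.1 137.6  32.4]
scene heel 289 p2 [ -27.8 -127.7   42.3] med [   3.7 -115.3   44.6] p98 [ 35.2 -83.8  47.4]
scene pad 84 p2 [  -3.9 -100.    21.3] med [  7.4 -90.1  36.3] p98 [ 13.7 -72.6  41.6]
129 [[ -4.8 -78.4  42.4]
 [ -1.  -18.6  47.9]
 [  2.8  42.9  51.5]] [-1.64872282e-04 -1.04216332e+00]
```

View pics/scene4.png

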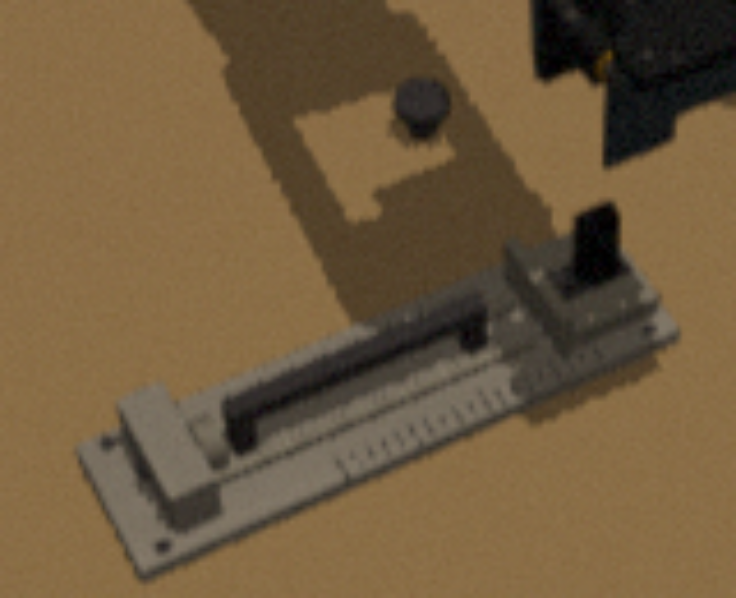

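The pull stands straight, feet down in the channel, from (240,430) to (475,335), with a gap at each end. Next I'll grip the tab with a light grip, so that slip limits the push.

Request:
send_rows([
  [0,0,-0.1,0,0,0,0.2],
  [0,0,-0.18,0,0,0,0.2],
  [0,0,-0.208,0,0,0,0.2],
  [0,0,-0.208,0,0,0,0.2],
  [0,0,-0.208,0,0,0,-1],
  [0,0,-0.208,0,0,0,-1],
  [0,0,-0.208,0,0,0,-1],
  [0,0,-0.208,0,0,0,-1],
  [0,0,-0.208,0,0,0,-1],
  [0,0,-0.208,0,0,0,-1],
], squeeze=10)

```text
time_s: 11.62
ee_pos: [570.8, 55.1, 47.2]
ee_rot: [180.0, -0.0, 101.0]
force: [-0.8, 0.2, 2.5]
gripper_width: 11.5
gripper_force: 10.0
```

Request:
send_rows([
  [0.0008,-0.004,0,0,0,0,-1],
  [0.0015,-0.008,0,0,0,0,-1],
  [0.0023,-0.012,0,0,0,0,-1],
  [0.0031,-0.016,0,0,0,0,-1],
  [0.0039,-0.02,0,0,0,0,-1],
  [0.0047,-0.024,0,0,0,0,-1],
  [0.0054,-0.028,0,0,0,0,-1],
  [0.0062,-0.032,0,0,0,0,-1],
  [0.007,-0.036,0,0,0,0,-1],
  [0.0078,-0.04,0,0,0,0,-1],
  [0.0078,-0.04,0,0,0,0,-1],
])

```text
time_s: 13.0
ee_pos: [574.5, 36.0, 47.2]
ee_rot: [180.0, -0.1, 101.0]
force: [-2.0, 3.0, 5.4]
gripper_width: 11.7
gripper_force: 10.0
```

```bash
cat > s.py <<'E'
from h import *; from j import rep,jf,J
s=env.state(); print(jf(s['ee_pos']),'F along +J',s['force'][:2]@J,s['time_s'])
rep(grab('scene'),'scene')
E
python3 s.py
```

```text
[  0.69792317 102.00453942  47.19883127] F along +J 3.362148832128835 13.0
scene tab 75 p2 [-11.2  82.2  59.1] med [13.6 86.1 69.2] p98 [20.4 94.5 86.5]
scene faceplate 45 p2 [-25.5  72.6  40.3] med [14.8 76.  42.7] p98 [32.4 80.3 46.1]
scene block 145 p2 [-21.1  72.2  26.2] med [23.9 98.  28.6] p98 [ 32.4 126.7  32.2]
scene heel 288 p2 [ -28.2 -127.8   42.1] med [   4.4 -115.6   44.7] p98 [ 33.9 -83.4  47.8]
scene pad 92 p2 [  -3.8 -100.4   20.2] med [  7.1 -90.4  35.1] p98 [ 13.8 -71.8  40.6]
```

Request:
send_rows([
  [0.0008,-0.004,0,0,0,0,-1],
  [0.0015,-0.008,0,0,0,0,-1],
  [0.0023,-0.012,0,0,0,0,-1],
  [0.0031,-0.016,0,0,0,0,-1],
  [0.0039,-0.02,0,0,0,0,-1],
  [0.0047,-0.024,0,0,0,0,-1],
  [0.0054,-0.028,0,0,0,0,-1],
  [0.0058,-0.03,0,0,0,0,-1],
  [0.0058,-0.03,0,0,0,0,-1],
])

```text
time_s: 14.18
ee_pos: [577.5, 21.1, 47.2]
ee_rot: [180.0, -0.1, 101.0]
force: [-2.1, 3.4, 4.8]
gripper_width: 11.8
gripper_force: 10.0
```

```bash
python3 s.py
```

```text
[ 0.73969915 86.83648315 47.21024498] F along +J 3.7201950838719404 14.175
scene tab 63 p2 [-9.9 67.6 58.2] med [15.  71.1 69. ] p98 [20.6 77.1 86. ]
scene faceplate 47 p2 [-26.2  57.1  40.4] med [15.3 61.  42.8] p98 [31.7 69.8 47.6]
scene block 148 p2 [-23.3  56.7  26.1] med [23.  81.1 28.6] p98 [ 32.8 112.1  32.9]
scene heel 277 p2 [ -27.8 -127.7   42.3] med [   4.5 -116.    44.7] p98 [ 34.2 -83.7  48. ]
scene pad 85 p2 [  -5.3 -100.2   21.8] med [  7.3 -90.5  36.3] p98 [ 13.5 -72.6  40.6]
```

Request:
send_rows([
  [0.0002,-0.001,0,0,0,0,-1],
  [0.0004,-0.002,0,0,0,0,-1],
  [0.0006,-0.003,0,0,0,0,-1],
  [0.0008,-0.004,0,0,0,0,-1],
  [0.001,-0.005,0,0,0,0,-1],
  [0.0012,-0.006,0,0,0,0,-1],
])

```text
time_s: 14.98
ee_pos: [578.0, 18.5, 47.2]
ee_rot: [180.0, -0.1, 101.0]
force: [-1.8, 5.2, 5.2]
gripper_width: 12.1
gripper_force: 10.0
```

Request:
send_rows([
  [0.0002,-0.001,0,0,0,0,-1],
  [0.0004,-0.002,0,0,0,0,-1],
  [0.0004,-0.002,0,0,0,0,-1],
])

```text
time_s: 15.35
ee_pos: [578.2, 17.4, 47.2]
ee_rot: [180.0, -0.1, 101.0]
force: [-2.2, 4.3, 5.7]
gripper_width: 11.8
gripper_force: 10.0
```

Request:
send_rows([
  [0.0002,-0.001,0,0,0,0,-1],
  [0.0004,-0.002,0,0,0,0,-1],
  [0.0004,-0.002,0,0,0,0,-1],
])

```text
time_s: 15.72
ee_pos: [578.4, 16.4, 47.2]
ee_rot: [180.0, -0.1, 101.0]
force: [-2.5, 5.9, 5.0]
gripper_width: 11.8
gripper_force: 10.0
```

```bash
python3 s.py
```

```text
[ 0.75567076 82.07583761 47.19053688] F along +J 6.245849381748351 15.725
scene tab 58 p2 [-9.3 62.9 58.4] med [14.3 66.1 68.7] p98 [20.2 72.5 84.9]
scene faceplate 48 p2 [-27.   52.5  40.2] med [16.3 56.6 42.7] p98 [31.3 63.7 47.3]
scene block 136 p2 [-24.   52.6  26.2] med [23.8 77.4 28.5] p98 [ 32.6 108.1  32.3]
scene heel 282 p2 [ -27.4 -127.5   42.3] med [   3.7 -115.6   44.7] p98 [ 33.2 -83.3  47.9]
scene pad 94 p2 [  -4.3 -100.5   20.6] med [  7.4 -90.9  35.6] p98 [ 13.5 -74.6  40.9]
```

Request:
send_rows([
  [0.0001,-0.0005,0,0,0,0,-1],
  [0.0002,-0.001,0,0,0,0,-1],
])

```text
time_s: 16.02
ee_pos: [578.5, 16.0, 47.2]
ee_rot: [180.0, -0.1, 101.0]
force: [-2.5, 5.5, 5.7]
gripper_width: 12.3
gripper_force: 10.0
```

Request:
send_rows([
  [0.0001,-0.0005,0,0,0,0,-1],
  [0.0002,-0.001,0,0,0,0,-1],
])

```text
time_s: 16.27
ee_pos: [578.6, 15.5, 47.2]
ee_rot: [180.0, -0.1, 101.0]
force: [-1.7, 4.6, 4.4]
gripper_width: 11.6
gripper_force: 10.0
```

Request:
send_rows([
  [0.0001,-0.0005,0,0,0,0,-1],
  [0.0002,-0.001,0,0,0,0,-1],
])

```text
time_s: 16.52
ee_pos: [578.7, 15.0, 47.2]
ee_rot: [180.0, -0.1, 101.0]
force: [-2.4, 5.5, 5.6]
gripper_width: 12.1
gripper_force: 10.0
```

Request:
send_rows([
  [0.0001,-0.0005,0,0,0,0,-1],
  [0.0002,-0.001,0,0,0,0,-1],
])

```text
time_s: 16.77
ee_pos: [578.8, 14.5, 47.2]
ee_rot: [180.0, -0.1, 101.0]
force: [-2.3, 5.5, 5.4]
gripper_width: 11.7
gripper_force: 10.0
```

Request:
send_rows([
  [0.0001,-0.0005,0,0,0,0,-1],
  [0.0002,-0.001,0,0,0,0,-1],
])

```text
time_s: 17.02
ee_pos: [578.9, 14.0, 47.2]
ee_rot: [180.0, -0.1, 101.0]
force: [-1.9, 5.8, 6.0]
gripper_width: 12.4
gripper_force: 10.0
```

```bash
python3 s.py
```

```text
[ 0.75734156 79.60519392 47.20423016] F along +J 6.088566871010627 17.025
scene tab 64 p2 [-10.4  60.1  59.1] med [14.2 63.2 69.8] p98 [19.9 69.4 87.2]
scene faceplate 51 p2 [-26.5  49.5  40.1] med [15.  53.5 43.1] p98 [32.1 61.6 48.8]
scene block 140 p2 [-22.8  50.7  26.1] med [23.8 74.5 28.2] p98 [ 32.9 105.3  33. ]
scene heel 287 p2 [ -27.7 -127.7   42.1] med [   5.1 -115.    44.6] p98 [ 34.6 -83.3  48.1]
scene pad 78 p2 [ -4.8 -99.8  20.5] med [  7.3 -91.7  36.5] p98 [ 13.4 -74.9  41. ]
```

Request:
send_rows([
  [0.0001,-0.0005,0,0,0,0,-1],
  [0.0002,-0.001,0,0,0,0,-1],
])

```text
time_s: 17.32
ee_pos: [578.9, 13.9, 47.2]
ee_rot: [180.0, -0.2, 100.9]
force: [-1.9, 6.8, 4.6]
gripper_width: 11.9
gripper_force: 10.0
```

Request:
send_rows([
  [0.0001,-0.0005,0,0,0,0,-1],
  [0.0001,-0.0005,0,0,0,0,-1],
])

```text
time_s: 17.58
ee_pos: [578.9, 13.8, 47.2]
ee_rot: [180.0, -0.2, 100.9]
force: [-2.2, 8.1, 6.3]
gripper_width: 12.0
gripper_force: 10.0
```

Request:
send_rows([
  [0.0001,-0.0004,0,0,0,0,-1],
  [0.0001,-0.0004,0,0,0,0,-1],
  [0.0001,-0.0004,0,0,0,0,-1],
])

```text
time_s: 17.95
ee_pos: [578.9, 13.8, 47.2]
ee_rot: [180.0, -0.2, 100.9]
force: [-2.5, 7.9, 5.7]
gripper_width: 12.1
gripper_force: 10.0
```

Request:
send_rows([
  [0.0001,-0.0004,0,0,0,0,-1],
  [0.0001,-0.0004,0,0,0,0,-1],
  [0.0001,-0.0004,0,0,0,0,-1],
])

```text
time_s: 18.32
ee_pos: [578.9, 13.8, 47.2]
ee_rot: [180.0, -0.2, 100.9]
force: [-2.0, 8.4, 5.4]
gripper_width: 12.0
gripper_force: 10.0
```

```bash
python3 s.py
```

```text
[ 0.76129062 79.39130191 47.20566753] F along +J 8.616064571959907 18.325
scene tab 56 p2 [-8.5 60.4 59.5] med [14.8 63.3 69.2] p98 [19.8 69.6 85.3]
scene faceplate 49 p2 [-26.3  49.8  40.4] med [14.1 53.4 43. ] p98 [31.6 59.7 47. ]
scene block 144 p2 [-23.1  50.   26.2] med [23.9 73.7 28.4] p98 [ 32.8 104.9  32.4]
scene heel 292 p2 [ -27.5 -127.7   42.3] med [   3.8 -115.6   44.9] p98 [ 34.6 -84.5  48.3]
scene pad 81 p2 [  -4.6 -100.3   23.1] med [  7.2 -90.6  37. ] p98 [ 12.4 -73.   41.6]
```

Request:
send_rows([
  [0.0001,-0.0005,0,0,0,0,-1],
  [0.0002,-0.001,0,0,0,0,-1],
  [0.0002,-0.001,0,0,0,0,-1],
])

```text
time_s: 18.75
ee_pos: [578.9, 13.8, 47.2]
ee_rot: [180.0, -0.3, 100.9]
force: [-2.3, 9.8, 5.9]
gripper_width: 12.0
gripper_force: 10.0
```

Request:
send_rows([
  [0.0001,-0.0005,0,0,0,0,-1],
  [0.0001,-0.0005,0,0,0,0,-1],
  [0.0001,-0.0005,0,0,0,0,-1],
  [0.0001,-0.0005,0,0,0,0,-1],
])

```text
time_s: 19.25
ee_pos: [578.9, 13.7, 47.2]
ee_rot: [-180.0, -0.3, 100.9]
force: [-3.4, 10.1, 6.7]
gripper_width: 12.0
gripper_force: 10.0
```

About 5 N on the pull with the play taken up, so I'll let go and rise.

Request:
send_rows([
  [0,0,0,0,0,0,0.2],
  [0,0,0,0,0,0,0.2],
  [0,0,0,0,0,0,0.2],
  [0,0,0,0,0,0,0.2],
  [0,0,0.05,0,0,0,0.2],
  [0,0,0.1,0,0,0,0.2],
  [0,0,0.2,0,0,0,0.2],
  [-0.1,0.1,0.25,0,0,0,0.2],
  [-0.2,0.2,0.25,0,0,0,0.2],
  [-0.3,0.25,0.25,0,0,0,0.2],
  [-0.3,0.25,0.25,0,0,0,0.2],
  [-0.3,0.25,0.25,0,0,0,0.2],
])

```text
time_s: 20.75
ee_pos: [429.7, 135.8, 172.4]
ee_rot: [179.9, 0.0, 101.1]
force: [0.9, -0.8, 0.5]
gripper_width: 54.6
gripper_force: 0.0
```

```bash
python3 s.py
python3 - <<'E'
from h import *; from j import rep
rep(grab('top'),'top')
f=np.load('pics/scene.npz'); cv2.imwrite('pics/scene5.png',cv2.resize(f['pixels'][140:270,170:330,::-1],None,fx=4.6,fy=4.6))
E
```

```text
[-122.41746783  227.67794155  172.35908104] F along +J -0.9265155620447312 20.75
scene tab 79 p2 [-2.5 67.4 58.5] med [ 5.8 77.4 71.1] p98 [ 8.6 87.9 75.9]
scene faceplate 44 p2 [-25.5  50.1  40.6] med [13.9 53.5 42.4] p98 [31.6 57.4 45.6]
scene block 189 p2 [-25.2  50.2  26.2] med [20.  79.3 28.6] p98 [ 32.2 106.3  32.6]
scene heel 296 p2 [ -27.2 -127.9   42.3] med [   4.  -114.8   44.6] p98 [ 34.  -83.1  48.1]
scene pad 84 p2 [  -3.6 -100.1   21. ] med [  7.  -90.7  36.3] p98 [ 13.5 -73.8  41.2]
top tab 33 p2 [-4.3 69.8 71.7] med [ 0.6 79.5 74.7] p98 [ 6.8 89.4 79.2]
top faceplate 36 p2 [-27.9  51.6  41.6] med [13.2 55.1 45.3] p98 [30.7 58.7 48.6]
top block 194 p2 [-27.4  60.3  26.7] med [13.4 83.7 29.8] p98 [ 30.2 107.6  33.4]
top heel 202 p2 [ -29.3 -126.4   42.9] med [   1.2 -114.1   45.9] p98 [ 32.2 -84.9  50.2]
top pad 42 p2 [ -11.4 -100.1   20.7] med [ -0.4 -93.9  37.6] p98 [ 12.9 -79.8  41.8]
```

View pics/scene5.png

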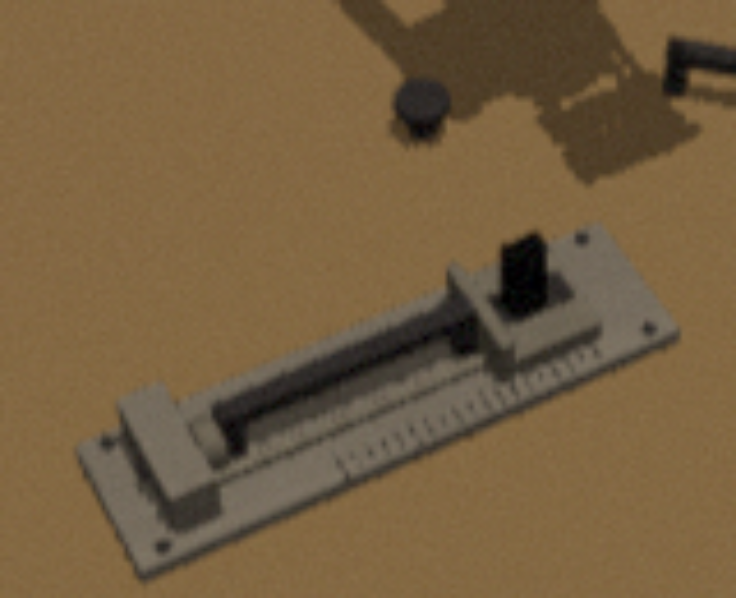

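The pull touches the pad at (212,440) and the stop at (465,330). The tab sits 29 mm behind the face, so it is at the closing end of its play. I'll hand in.

```bash
python3 -c "
from workcell import env
print(env.job_done())"
```

```text
the job is handed in; nothing more can be done
None
```

I set the jig to the long pull and handed the job in (no verdict was returned): the pull is feet down between heel pad and stop, pressed at an estimated 5 N, with the tab released at the closing end of its play.

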